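# Shut the tank flap and touch the eco key of a steam station

## Robot

A 6-joint arm with a two-finger parallel gripper is mounted at the origin on the work surface. World frame = base frame: x ahead of the robot, y to its left, z up, the work surface at z = 0. Lengths are in m, angles in rad, forces in N, time in s.
With the tool pointing down it reaches from about 0.35 to 0.85 m from the base axis. Payload 8.1 kg.
Tool frame: the origin (TCP) lies on the centre line of the jaws, within the pads' length; the fingertips stand ahead of it and the grasp point (between the pads) lies 5 mm behind it (arm.finger_overhang is the z of the fingertips in the tool frame, in m); z points along the fingers, y is the line along which they close (so a half turn about z gives the same grasp; the last joint's range is limited). The gripper opens to 85 mm and grips with 20 to 120 N. Pads are 22 mm wide; open, the fingers measure 114 mm over their backs; the gripper's body (76 mm by 85 mm) begins 54 mm behind the grasp point. The pads swing forward as they close: fully open they stand 13 mm farther back than shut.
Start: joints at [1.052, 0.13, 1.488, -0, 1.523, -0.085], TCP at [0.252, 0.544, 0.245] pointing down, gripper open.
Joint ranges: [-2.96, 2.96], [-0.89, 2.26], [0.02, 2.5], [-1.34, 4.48], [0, 2.73], [-2.66, 2.66]. Speed limits (rad/s): [2.39, 2.39, 2.79, 3.14, 3.14, 3.14].

## Interface

Orientations are given as a rotation vector (axis times angle).
In Python, from bench import arm gives the robot as it stands.
- The arm moves only by the shell command python3 -m handwheel 'ROWS' [OPENING] [FORCE]. ROWS is JSON, a list of rows, each a list of 4 numbers: the shift along the tool's x, y, z in cm, then the turn about the tool's z in rad. A call has 1 to 20 rows; each row is the pose to reach, as a shift and turn from the pose commanded when the call began, along the tool's axes at that moment; what a row does not reach only later rows make up. A row lasts 1/12 s, in which the tool goes at most 41.7 mm and 7.16 degrees, less where a joint would pass 70% of its speed; a pose out of reach is approached as far as the arm can. A call with a gripper value outside its range is refused whole. OPENING is the opening, from 0 (shut) to 1 (fully open), set as the call begins (- or left out, the last holds). The fingers move at their own pace and stop on an object; FORCE is the grip in N (left out, the last holds). Time passes only in rows, so rows that repeat a pose let the fingers close. It gives the time, the measured TCP pose, the force, the opening and the grip force at its end, in the units of the state.
- arm.get_state(): the state, without advancing time (a new reading comes with each control period).
- arm.capture(name): name is "side" or "top"; returns a dict with "color" (420x560x3 uint8, red, green, blue), "z_map" (420x560 float32, m along the optical axis (not along the pixel's ray), 0 where there is no reading), "K" (3x3 intrinsics, pixels), "D" ([k1, k2, p1, p2, k3] as OpenCV has them; the pictures are not rectified), "eye" and "attitude" of the camera in the world. Camera axes: x right, y up, looking along -z (the intrinsics and any distortion apply to the point x, -y, -z); pixel columns grow to the right and rows downward; lengths in m; the calibration is good to about 2 mm. A picture is of the moment at which its call begins.
- arm.hand_in(): hands the job in; it is judged then, once.
The state is a dict: "clock": time; "joint_pos": joint angles; "joint_velocities": joint speeds; "joint_efforts": joint torques, N m; "eef_pos": TCP position; "tcp_rot": TCP orientation; "wrist_force": force on the tool from outside, world axes, zero at the start; "moment": the same for the moment, N m; "opening": finger opening in m; "gripper_force": force on a finger pad.
Only numpy, scipy, OpenCV 4.12 (cv2) and the standard library are available. Lean on these libraries where they do the work, as an engineer would, in place of code of your own. Each camera call takes 0.05 s, during which the arm holds its last target. There are 200 camera calls.

## Task

Get the steam ironing station ready with your fingertips alone, grasping nothing: first push the blue water-tank flap fully shut, then press the green eco key gently all the way down and let it come back up. Do not press the white, yellow or red key, press the green one only once the flap is shut, and leave the iron, the bottle and the tin standing where they are. Push lightly throughout (never harder than 25 N) and finish clear of everything.

Things in the scene. Friction and masses are not known exactly. Their poses are not given: they have to be found in the camera images.
- station: steam ironing station, white with a teal band, fixed: 220 (x) x 340 (y) x 110 high. Origin: centre of its underside on the worktop. Its x points from the key row to the flap hinge, y left along the row, z up. On its flat top: four round keys 65 to -x, at y = +90 white, +30 green, -30 yellow, -90 red; right rear the blue filler flap, left rear an empty dark iron rest.
- flap (a joint): angle of the blue water-tank flap, rad: 0 = shut, flat on the deck (upper face 117 above worktop), on a firm rubber seal; starts open, 0.45 to 0.85. A plate 90 (hinge to free edge) x 100 wide x 6 thick, hinged on its side far from the keys; the free edge, nearer the keys, rises as it opens. Stiff hinge: stays at any angle, about 0.6 N down on the free edge moves it.
- flap_hinge (a point): middle of the flap's hinge line, fixed on the station at (80, -85, 111) in the station's frame; the hinge line runs along station y. The axes of this point turn with the flap: its x points from the free edge to the hinge.
- flap_edge (a point): middle of the flap's free edge, on its upper face: 90 from the hinge line; it moves with the flap, up and back as it opens, down and towards the keys as it shuts. While the flap stands steep, fingertips that press straight down drag on this edge; they should travel with it along its arc.
- eco (a joint): travel of the green eco mode key, m: 0 = up, at rest; 0.006 = pressed fully down, against a firm stop. It moves straight down, begins to move at about 1.2 N, is fully down at about 4 N, and springs back up when released.
- eco_top (a point): centre of the top face of the green eco mode key: a round cap 28 across, in a black round housing 44 across that stands 12 above the deck; the cap's top is 22 above the deck (132 above the worktop) when up and moves down with the cap. Keys stand 60 apart, centre to centre.
- power (a joint): travel of the white on/off key, m: 0 = up, at rest; 0.006 = pressed fully down, against a firm stop. It moves straight down, begins to move at about 1.2 N, is fully down at about 4 N, and springs back up when released.
- power_top (a point): centre of the top face of the white on/off key: a round cap 28 across, in a black round housing 44 across that stands 12 above the deck; the cap's top is 22 above the deck (132 above the worktop) when up and moves down with the cap. Keys stand 60 apart, centre to centre.
- steam (a joint): travel of the yellow steam boost key, m: 0 = up, at rest; 0.006 = pressed fully down, against a firm stop. It moves straight down, begins to move at about 1.2 N, is fully down at about 4 N, and springs back up when released.
- steam_top (a point): centre of the top face of the yellow steam boost key: a round cap 28 across, in a black round housing 44 across that stands 12 above the deck; the cap's top is 22 above the deck (132 above the worktop) when up and moves down with the cap. Keys stand 60 apart, centre to centre.
- descale (a joint): travel of the red descaling key, m: 0 = up, at rest; 0.006 = pressed fully down, against a firm stop. It moves straight down, begins to move at about 1.2 N, is fully down at about 4 N, and springs back up when released.
- descale_top (a point): centre of the top face of the red descaling key: a round cap 28 across, in a black round housing 44 across that stands 12 above the deck; the cap's top is 22 above the deck (132 above the worktop) when up and moves down with the cap. Keys stand 60 apart, centre to centre.
- iron: steam iron, teal with steel soleplate and black handle, standing loose on its heel on the worktop: about 115 x 110, 250 high, 0.95 kg. Origin: under its middle, on the worktop. Stands to the left or the right of the station. To be left alone.
- detergent: closed amber detergent bottle with black cap, 72 across, 210 high, loose, on the other side of the station from the iron. Origin: centre of its underside. To be left alone.
- tin: closed brown peg tin, 84 x 124, 132 high with a small wire loop to 148, loose, behind the station (beyond it as seen from the robot). Origin: centre of its underside. To be left alone.

How it is judged:
On the way, in this order (a step that is already met when the one before it is completed fails the run):
1. the blue flap is pushed shut (within 0.06 rad) (value of joint flap below 0.06 rad), for 0.1 s.
2. the green key is pressed down (at least 4 of its 6 mm) (value of joint eco above 0.004 m), for 0.05 s.
At the end, for the whole second after the job is handed in: The flap is shut (under 0.06 rad), the green key was pressed at least 4 mm after that and is back up (under 1 mm), the other keys are up, and the iron, bottle and tin stand within 20 mm of their starts and upright (value of joint flap below 0.06 rad and value of joint each of eco, power, steam, descale below 0.001 m and not (distance of iron from where it was at the start of the episode above 0.02 m or angle between iron's own z axis and vertical above 0.25 rad) and not (distance of detergent from where it was at the start of the episode above 0.02 m or angle between detergent's own z axis and vertical above 0.25 rad) and not (distance of tin from where it was at the start of the episode above 0.02 m or angle between tin's own z axis and vertical above 0.25 rad)); the robot touches nothing.
It fails at once if the white, yellow or red key is pressed (more than 2 mm) (value of joint any of power, steam, descale above 0.002 m).
It fails at once if the green key is pressed (more than 3 mm) while the flap is open (more than 0.12 rad) (value of joint eco above 0.003 m and value of joint flap above 0.12 rad).
It fails at once if the station is pushed harder than 25 N (contact force between any of the arm, the fingers and station above 25 N).
It fails at once if the iron, bottle or tin is moved more than 20 mm, lifted or tipped over 0.25 rad ((distance of iron from where it was at the start of the episode above 0.02 m or angle between iron's own z axis and vertical above 0.25 rad) or (distance of detergent from where it was at the start of the episode above 0.02 m or angle between detergent's own z axis and vertical above 0.25 rad) or (distance of tin from where it was at the start of the episode above 0.02 m or angle between tin's own z axis and vertical above 0.25 rad)).
It also fails if it takes over 48 s, if anything falls off the work surface, if the arm or the gripper's body presses on something with over 40 N, if the wrist force passes 120 N, or if a joint passes its speed limit or range.

## Working session

There is one attempt and no reset: what is moved stays moved. The work goes in short steps, Python scripts to look and compute and a shell command to move; the robot and the scene stay as the last step left them, time stands still between calls to the robot, and variables do not carry over. Pictures are saved under pics/ and viewed, at most 10 in all, crops included, and the job is handed in when it is done.

```bash
mkdir -p pics
cat > look.py <<'E'
import numpy as np, cv2
from scipy.spatial.transform import Rotation as R
from bench import arm
def cap(name, png=None):
    c=arm.capture(name)
    if png: cv2.imwrite('pics/'+png, c['color'][:,:,::-1])
    return c
def cloud(c):
    h,w=c['z_map'].shape
    u,v=np.meshgrid(np.arange(w),np.arange(h))
    p=cv2.undistortPoints(np.stack([u,v],-1).reshape(-1,1,2).astype(float),np.array(c['K']),np.array(c['D'])).reshape(h,w,2)
    z=c['z_map'].astype(float)
    P=np.stack([p[...,0]*z,-p[...,1]*z,-z],-1)
    a=np.array(c['attitude'])
    M=a if a.shape==(3,3) else (R.from_rotvec(a).as_matrix() if a.size==3 else None)
    W=P@M.T+np.array(c['eye']); W[z==0]=np.nan
    return W
E
python3 - <<'E'
from look import *
for n in('side','top'):
    c=cap(n,n+'0.png'); print(n,c['eye'],c['attitude'],c['K'],c['D'])
print(arm.get_state(),arm.finger_overhang)
E
```

```text
side [ 0.5518033  -0.86527525  0.88672809] [ 0.84478916 -0.00688648 -0.04580692] [[413.26522083   0.         279.87762157]
 [  0.         413.26522083 215.16794765]
 [  0.           0.           1.        ]] [0.04124079 0.         0.         0.         0.        ]
top [0.52868168 0.00806041 0.96943083] [ 0.0738315  -0.02622745 -1.56874363] [[382.74801949   0.         277.23065361]
 [  0.         382.74801949 208.45386314]
 [  0.           0.           1.        ]] [-0.10087642  0.          0.          0.          0.        ]
{'clock': 0.1, 'joint_pos': array([ 1.05160039e+00,  1.31123681e-01,  1.48917774e+00, -6.66218306e-06,
        1.52301984e+00, -8.54108245e-02]), 'joint_velocities': array([-1.54960035e-04, -1.44204624e-03, -1.31032059e-04, -2.60769390e-05,
       -3.80025196e-04, -1.33580023e-03]), 'joint_efforts': array([ 2.87413604e-04, -5.70961046e+01, -5.01934254e+01, -2.94376532e-04,
        8.27624666e-03, -2.08060368e-05]), 'eef_pos': array([0.25193204, 0.54401327, 0.24432256]), 'tcp_rot': array([-6.75948153e-01, -3.06749056e+00,  2.59485648e-03]), 'wrist_force': array([-0.32920172,  0.1526588 , -0.33966483]), 'moment': array([ 0.0290106 , -0.00990581, -0.00807831]), 'gripper_force': 0.0, 'opening': 0.08552219389033962} 0.014
```

View pics/top0.png

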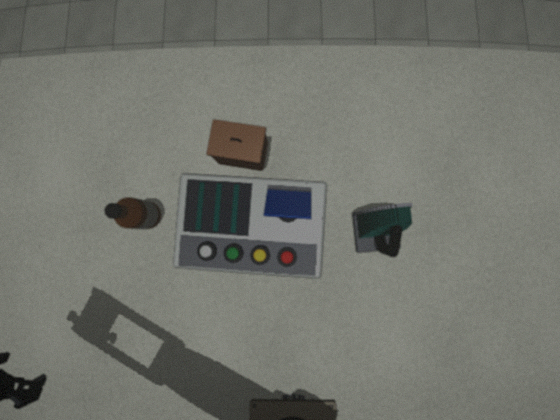

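View pics/side0.png

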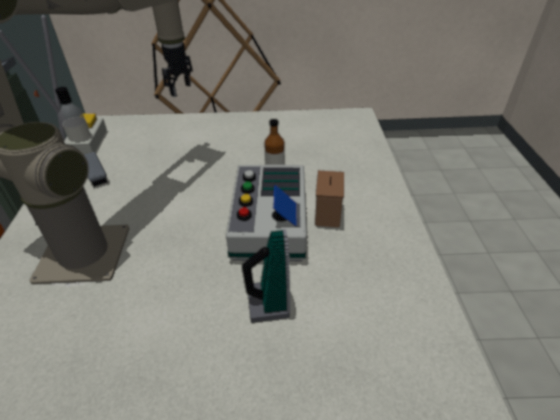

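The top view shows the keys at white (206,251), green (233,254), yellow (260,255) and red (287,257). The flap is at about (288,203), the iron is on the right at (385,230), the bottle on the left at (130,212) and the tin behind at (237,142). The side view confirms the flap is open.

```bash
cat > meas.py <<'E'
from look import *
def ray(c,uv,z):
    p=cv2.undistortPoints(np.array(uv,float).reshape(-1,1,2),np.array(c['K']),np.array(c['D'])).reshape(-1,2)
    d=np.c_[p[:,0],-p[:,1],-np.ones(len(p))]@R.from_rotvec(c['attitude']).as_matrix().T
    e=np.array(c['eye']); return e+d*((z-e[2])/d[:,2])[:,None]
def mask(c,lo,hi):
    hsv=cv2.cvtColor(c['color'],cv2.COLOR_RGB2HSV); return cv2.inRange(hsv,lo,hi)
def blob(m):
    n,l,s,ce=cv2.connectedComponentsWithStats(m); i=1+np.argmax(s[1:,4]); return l==i,ce[i],s[i,4]
COL={'green':((45,100,40),(80,255,255)),'yellow':((20,120,90),(33,255,255)),'red':((0,170,80),(6,255,255)),'blue':((108,140,40),(130,255,255))}
E
python3 - <<'E'
from meas import *
for n in('top','side'):
    c=cap(n); W=cloud(c); K={}
    for k in('green','yellow','red'):
        b,ce,a=blob(mask(c,*COL[k])); K[k]=ray(c,ce,.132)[0]; print(n,k,ce,a,K[k].round(4),np.nanmedian(W[b],0).round(4))
    v=K['green'][:2]-K['red'][:2]; print('yaw',np.arctan2(-v[0],v[1]),np.linalg.norm(v))
    b,ce,a=blob(mask(c,*COL['blue'])); P=W[cv2.erode(b.astype(np.uint8),np.ones((3,3)))>0]; P=P[~np.isnan(P[:,0])]
    m=P.mean(0); nrm=np.linalg.svd(P-m)[2][2]; nrm*=np.sign(nrm[2]); print('flap',ce,a,m.round(4),nrm.round(3),'ang',np.arccos(nrm[2]),'z',P[:,2].min(),P[:,2].max())
    T=(W[...,2]>.04)&(W[...,0]>.3)&(W[...,0]<1)&(abs(W[...,1])<.5)
    if n=='top':
        nn,l,s,cc=cv2.connectedComponentsWithStats(T.astype(np.uint8))
        for i in range(1,nn):
            if s[i,4]>100: Q=W[l==i]; print(s[i],Q.min(0).round(3),Q.max(0).round(3))
s=arm.get_state(); print(s['clock'],R.from_rotvec(s['tcp_rot']).as_matrix().round(4))
E
```

```text
top green [232.11382114 252.95121951] 123 [0.4844 0.1322 0.132 ] [0.4842 0.1326 0.1303]
top yellow [259.33898305 254.83050847] 118 [0.4806 0.0724 0.132 ] [0.4802 0.073  0.1305]
top red [286.63888889 256.75      ] 72 [0.4767 0.0128 0.132 ] [0.4762 0.012  0.1312]
yaw -0.06403415454318091 0.11966158916101309
flap [286.0675526  204.47286822] 903 [0.5867 0.032  0.1573] [ 0.73  -0.051  0.682] ang 0.8204208770120144 z 0.12127779923857618 0.18132831350048506
[ 206  120   62   49 2345] [0.685 0.059 0.041] [0.783 0.195 0.149]
[  173   173   154   106 14302] [ 0.427 -0.077  0.097] [0.667 0.274 0.183]
[ 105  197   52   33 1267] [0.536 0.337 0.04 ] [0.609 0.402 0.213]
[ 354  203   59   54 1963] [ 0.479 -0.253  0.04 ] [ 0.587 -0.148  0.253]
side green [247.15151515 185.01515152] 66 [0.4873 0.126  0.132 ] [0.4868 0.1302 0.1282]
side yellow [ 88.34343434 117.72727273] 99 [-0.1108  0.5723  0.132 ] [-0.1504  0.6693  0.0815]
side red [243.49056604 210.98113208] 53 [0.479  0.0077 0.132 ] [0.4788 0.0099 0.1296]
yaw -0.07021340162769792 0.11867366140868767
flap [284.34839925 205.28060264] 531 [0.5936 0.0054 0.1482] [ 0.73  -0.047  0.682] ang 0.8207658093250487 z 0.11657847441384561 0.17785370784176624
0.2 [[-9.074e-01  4.203e-01 -6.000e-04]
 [ 4.203e-01  9.074e-01 -1.100e-03]
 [ 1.000e-04 -1.200e-03 -1.000e+00]]
```

```bash
python3 -m handwheel '[[-10,-6.8,0,-0.1],[-20,-13.5,0,-0.2],[-30,-20.2,0,-0.3],[-51.8,-34.9,0,-0.37],[-51.8,-34.9,0,-0.37],[-51.8,-34.9,0,-0.37],[-51.8,-34.9,0,-0.37],[-51.8,-34.9,0,-0.37],[-51.8,-34.9,0,-0.37],[-51.8,-34.9,0,-0.37],[-51.8,-34.9,0,-0.37],[-51.8,-34.9,0,-0.37],[-51.8,-34.9,0,-0.37],[-51.8,-34.9,0,-0.37],[-51.8,-34.9,0,-0.37],[-51.8,-34.9,0,-0.37],[-51.8,-34.9,0,-0.37],[-51.8,-34.9,0,-0.37],[-51.8,-34.9,0,-0.37],[-51.8,-34.9,0,-0.37]]' 0 30
python3 - <<'E'
from meas import *
s=arm.get_state();print(s['clock'],s['eef_pos'],s['joint_pos'],s['wrist_force'],arm.finger_overhang,s['opening']);print(R.from_rotvec(s['tcp_rot']).as_matrix().round(4))
cap('side','side1.png')
E
```

```text
clock: 1.87
eef_pos: [0.5751, 0.0113, 0.2454]
tcp_rot: [0.097, 3.14, 0.0]
wrist_force: [0.6, 0.7, 0.4]
opening: -0.0002
gripper_force: 0.0
1.8667 [0.57508241 0.01134604 0.24541099] [-6.95362690e-02  6.35575674e-02  1.55917179e+00  2.15487487e-04
  1.51884982e+00 -1.57828675e+00] [0.61718291 0.73464015 0.35258751] 0.014 -0.00021260460828297973
[[-9.981e-01  6.200e-02  0.000e+00]
 [ 6.200e-02  9.981e-01  2.000e-04]
 [-0.000e+00  2.000e-04 -1.000e+00]]
```

View pics/side1.png

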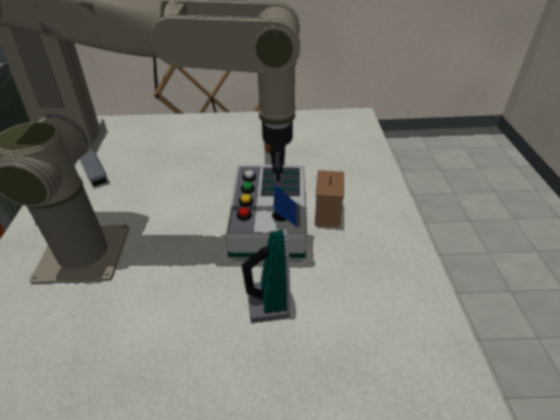

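The fingertip at (278,180) is over the flap's free edge, and the flap is just below at (286,205). Next I'll go down and follow the arc.

```bash
python3 -m handwheel '[[0,0,3.0,0],[0,0,4.2,0],[0,0,4.6,0],[0,0,5.0,0],[0.3,0,5.3,0],[0.6,0,5.6,0],[0.9,0,5.9,0],[1.2,0,6.2,0],[1.5,0,6.6,0],[1.7,0,6.9,0],[1.9,0,7.2,0],[2.1,0,7.5,0],[2.3,0,7.8,0],[2.4,0,8.1,0],[2.6,0,8.5,0],[2.7,0,8.8,0],[2.8,0,9.1,0],[2.9,0,9.4,0],[3.0,0,9.7,0],[3.0,0,9.7,0]]'
python3 - <<'E'
from meas import *
cap('side','side2.png')
c=cap('top');W=cloud(c)
b,ce,a=blob(mask(c,*COL['blue'])); P=W[cv2.erode(b.astype(np.uint8),np.ones((3,3)))>0]; P=P[~np.isnan(P[:,0])]
m=P.mean(0); print(a,np.linalg.svd(P-m)[2][2],P[:,2].min(),P[:,2].max(),arm.get_state()['wrist_force'])
E
```

```text
clock: 3.58
eef_pos: [0.545, 0.012, 0.1474]
tcp_rot: [-0.1, -3.139, -0.0]
wrist_force: [0.7, -1.1, -0.4]
opening: 0.0002
gripper_force: 0.0Traceback (most recent call last):
  File "<stdin>", line 4, in <module>
  File "meas.py", line 9, in blob
    n,l,s,ce=cv2.connectedComponentsWithStats(m); i=1+np.argmax(s[1:,4]); return l==i,ce[i],s[i,4]
                                                      ~~~~~~~~~^^^^^^^^^
    return _wrapfunc(a, 'argmax', axis=axis, out=out, **kwds)
    return bound(*args, **kwds)
ValueError: attempt to get argmax of an empty sequence
```

View pics/side2.png

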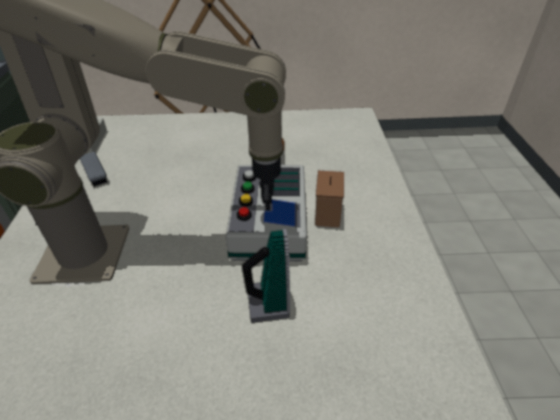

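The flap at (282,213) has followed the tip at (268,207) and is nearly flat. I'll do the last centimetre slowly.

```bash
python3 -m handwheel '[[0.1,0,0.3,0],[0.1,0,0.6,0],[0.2,0,0.9,0],[0.2,0,1.1,0],[0.2,0,1.3,0],[0.2,0,1.4,0],[0.2,0,1.4,0]]'
```

```text
clock: 4.27
eef_pos: [0.5434, 0.0121, 0.1339]
tcp_rot: [-0.1, -3.139, -0.0]
wrist_force: [-0.3, -0.4, -0.8]
opening: -0.0001
gripper_force: 0.0
```

```bash
python3 -m handwheel '[[0,0,0.1,0],[0,0,0.1,0],[0,0,0.1,0]]'
```

```text
clock: 4.52
eef_pos: [0.5436, 0.0121, 0.1333]
tcp_rot: [0.1, 3.14, 0.0]
wrist_force: [0.3, 0.2, 0.3]
opening: 0.0001
gripper_force: 0.0
```

```bash
python3 -m handwheel '[[0,0,0.1,0],[0,0,0.1,0],[0,0,0.1,0]]'
```

```text
clock: 4.77
eef_pos: [0.5436, 0.012, 0.1323]
tcp_rot: [-0.1, -3.14, 0.0]
wrist_force: [0.4, -0.0, -0.3]
opening: 0.0001
gripper_force: 0.0
```

```bash
python3 -m handwheel '[[0,0,0.1,0],[0,0,0.1,0],[0,0,0.1,0]]'
```

```text
clock: 5.02
eef_pos: [0.5435, 0.0121, 0.1312]
tcp_rot: [-0.1, -3.14, -0.0]
wrist_force: [-0.7, -0.2, 0.2]
opening: 0.0002
gripper_force: 0.0
```

```bash
python3 -m handwheel '[[0,0,0.05,0],[0,0,0.05,0],[0,0,0.05,0]]'
```

```text
clock: 5.27
eef_pos: [0.5436, 0.0121, 0.131]
tcp_rot: [0.1, 3.14, -0.0]
wrist_force: [-2.0, -0.4, 2.9]
opening: -0.0001
gripper_force: 1.5
```

```bash
python3 -m handwheel '[[0,0,0.03,0],[0,0,0.03,0],[0,0,0.03,0],[0,0,-2,0],[0,0,-5,0],[2,3.4,-7,0],[4,7,-7,0],[6.6,10,-7,0],[6.6,11.5,-7,0],[6.6,11.5,-7,0],[6.6,11.5,-7,0]]'
python3 - <<'E'
from meas import *
cap('side','side3.png')
s=arm.get_state();print(s['eef_pos'])
for n in('top','side'):
    c=cap(n);W=cloud(c); m=mask(c,*COL['blue']); print(n,m.sum()/255)
    if m.sum()>255*60:
        b,ce,a=blob(m); P=W[cv2.erode(b.astype(np.uint8),np.ones((3,3)))>0]; P=P[~np.isnan(P[:,0])]
        print(np.linalg.svd(P-P.mean(0))[2][2].round(3),np.percentile(P[:,2],[5,50,95]))
E
```

```text
clock: 6.18
eef_pos: [0.485, 0.1316, 0.2008]
tcp_rot: [0.097, 3.14, -0.0]
wrist_force: [0.2, 0.3, 0.1]
opening: -0.0002
gripper_force: 0.0
[0.4852175  0.13085494 0.20074908]
top 1560.0
[ 0.001 -0.001  1.   ] [0.11350324 0.11580689 0.11831572]
side 649.0
[ 0.001 -0.004 -1.   ] [0.11300091 0.11537758 0.11782547]
```

View pics/side3.png

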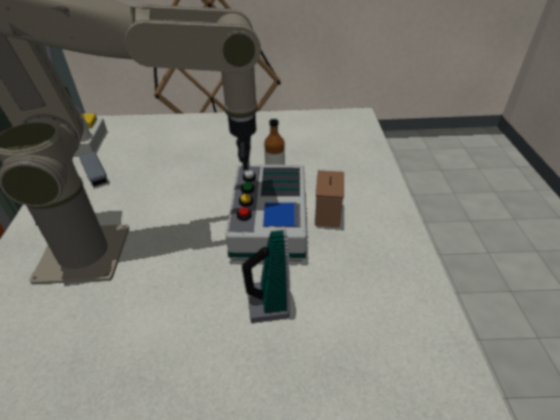

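The flap at (280,215) is flat, within 0.005 rad. The tip is above the green key at (247,187). Now I'll press.

```bash
python3 -m handwheel '[[0,0,3,0],[0,0,4.6,0],[0,0,5.1,0],[0,0,5.3,0],[0,0,5.4,0],[0,0,5.5,0],[0,0,5.6,0],[0,0,5.7,0],[0,0,5.7,0],[0,0,5.7,0]]'
```

```text
clock: 7.17
eef_pos: [0.4857, 0.1311, 0.1446]
tcp_rot: [0.1, 3.138, 0.0]
wrist_force: [1.2, -0.4, 1.4]
opening: -0.0
gripper_force: 0.8
```

```bash
python3 -m handwheel '[[0,0,0.1,0],[0,0,0.2,0],[0,0,0.2,0],[0,0,0.2,0]]'
```

```text
clock: 7.5
eef_pos: [0.4854, 0.1312, 0.1421]
tcp_rot: [0.1, 3.139, 0.0]
wrist_force: [2.4, -0.6, 3.1]
opening: -0.0001
gripper_force: 1.4
```

```bash
python3 -m handwheel '[[0,0,0.1,0],[0,0,0.15,0],[0,0,0.15,0],[0,0,0.15,0]]'
```

```text
clock: 7.83
eef_pos: [0.4853, 0.1311, 0.1405]
tcp_rot: [0.1, 3.139, 0.0]
wrist_force: [2.9, 0.8, 4.0]
opening: 0.0
gripper_force: 1.8
```

```bash
python3 -m handwheel '[[0,0,0.03,0],[0,0,0.06,0],[0,0,0.06,0],[0,0,0.06,0]]'
```

```text
clock: 8.17
eef_pos: [0.4853, 0.1311, 0.14]
tcp_rot: [0.1, 3.139, 0.0]
wrist_force: [2.3, -0.2, 4.9]
opening: 0.0002
gripper_force: 2.6
```

```bash
python3 -m handwheel '[[0,0,-0.5,0],[0,0,-2,0],[0,0,-5,0],[0,0,-9,0],[-1,4,-11,0],[-1,4,-11,0],[-1,4,-11,0],[-1,4,-11,0],[-1,4,-11,0],[-1,4,-11,0]]'
python3 - <<'E'
from meas import *
c=cap('side','side4.png'); W=cloud(c)
for k in('green','red','blue'):
    b,ce,a=blob(mask(c,*COL[k])); print(k,ce,a,np.nanmedian(W[b],0).round(4))
s=arm.get_state(); print(s['clock'],s['eef_pos'],s['wrist_force'])
E
```

```text
clock: 9.0
eef_pos: [0.4964, 0.1694, 0.2478]
tcp_rot: [-0.101, -3.136, 0.002]
wrist_force: [-0.2, 0.6, -0.4]
opening: 0.0004
gripper_force: 0.0
green [246.875    185.171875] 64 [0.4862 0.1289 0.1283]
red [243.39622642 210.9245283 ] 53 [0.4779 0.0098 0.1299]
blue [278.80834621 214.42349304] 647 [0.577  0.0063 0.1153]
9.05 [0.49661515 0.16952627 0.24811166] [ 0.44614528 -0.13638536 -0.45871243]
```

View pics/side4.png

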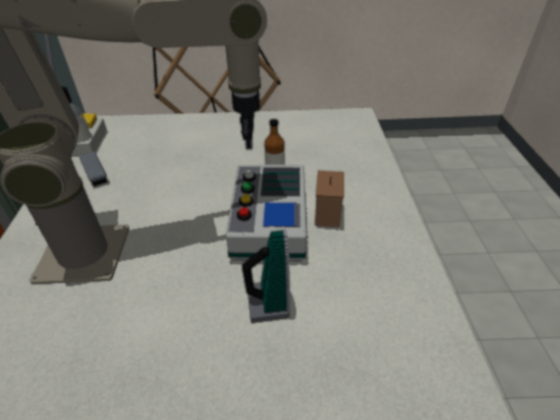

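The green key at (247,185) is back up at its original height and the flap at (279,214) is shut. The iron, bottle and tin look undisturbed, and the gripper is clear.

```bash
python3 -c "
from bench import arm
print(arm.hand_in())"
```

```text
the job is handed in; nothing more can be done
None
```

I pushed the blue flap shut (within about 0.005 rad), then pressed the green key to its stop at about 5 N, and it came back up. The arm finished clear and the job is handed in; the judge gave no verdict.

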